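# Change the length-stop fence to its long stop and push the tube home

## Robot

A 7-joint arm with a two-finger parallel gripper is mounted at the origin on the work surface; the furniture and walls round the work are solid. World frame = base frame: x ahead of the robot, y to its left, z up, the work surface at z = 0. Lengths are in m, angles in rad, forces in N, time in s.
With the tool pointing down it reaches from about 0.4 to 0.85 m from the base axis. Payload 10.4 kg.
Tool frame: the origin (TCP) lies on the centre line of the jaws, within the pads' length; the fingertips stand 22 mm ahead of it and the grasp point (between the pads) lies 3 mm ahead of it; z points along the fingers, y is the line along which they close (so a half turn about z gives the same grasp; the last joint's range is limited). The gripper opens to 87 mm and grips with 3 to 60 N. Pads are 19 mm wide; open, the fingers measure 117 mm over their backs; the gripper's body (75 mm by 190 mm) begins 51 mm behind the grasp point.
Start: joints at [-0.023, 0.332, -0.065, 1.46, 0.022, 1.35, -0.088], TCP at [0.625, 0, 0.245] pointing down, gripper open.
Joint ranges: [-2.6, 2.6], [-0.5, 2.12], [-1.47, 1.34], [0.16, 2.42], [-1.27, 4.41], [0.06, 2.06], [-2.6, 2.6]. Speed limits (rad/s): [2.22, 2.22, 2.79, 2.79, 3.14, 3.14, 3.14].

## Interface

Orientations are given as a unit quaternion [x, y, z, w].
In Python, from bench import r, optics gives the robot as it stands (r), with the cameras (optics).
- The arm moves only by the tool run_rows, called as name([rows], argument=value, ...), one row to a line, values as JSON. Schema: {"type":"object","properties":{"rows":{"type":"array","items":{"type":"array","items":{"type":"number"},"minItems":5,"maxItems":5},"minItems":1,"maxItems":12},"force":{"type":"number"},"only":{"type":"string"},"quiet":{"type":"boolean"},"lines":{"type":"string"}},"required":["rows"],"additionalProperties":false}. rows is a list of rows, 1 to 12 of them, each of 5 numbers: dx, dy, dz in a scale on which 1.0 is 50 cm, then a turn about the tool's z in normalised numbers (1 is 2 pi rad), then the finger opening in m; each row is the pose to reach, as a shift and turn from the pose commanded when the call began, along the tool's axes at that moment; what a row does not reach only later rows make up. A row lasts 1/10 s, in which the tool goes at most 0.05 m and 0.15 rad, less where a joint would pass 70% of its speed; a pose out of reach is approached as far as the arm can. The fingers move at their own pace and stop on an object; force is the grip in N (left out, the last holds). Time passes only in rows, so rows that do not move let the fingers close. The tool returns the time, the measured TCP pose, the force, the opening and the grip force at its end. only (a regular expression) keeps the lines of the reply that match it, lines (a string "A,B") keeps lines A to B, and quiet returns only ok. Shift and turn numbers lie between -1 and 1, and a call with a number outside is refused. Input that does not fit is refused with a message, and nothing moves.
- r.read_state(): the state, without advancing time (a new reading comes with each control period).
- optics.camera(name): name is "scene" or "side" or "wrist"; returns a dict with "img" (400x640x3 uint8, red, green, blue), "fx", "fy", "cx", "cy" (pixels), "pose" (4x4, takes a point from camera to world coordinates). Camera axes: x right, y down, z forward; pixel columns grow to the right and rows downward; lengths in m; the calibration is good to about 2 mm. A picture is of the moment at which its call begins. There is no depth.
- r.close_job(): hands the job in; it is judged then, once.
The state is a dict: "time": time; "joint_positions": joint angles; "joint_vel": joint speeds; "joint_torque": joint torques, N m; "ee_pos": TCP position; "eef_rot": TCP orientation; "ft_force": force on the tool from outside, world axes, zero at the start; "torque": the same for the moment, N m; "width": finger opening in m; "grip_force": force on a finger pad.
Only numpy, scipy, OpenCV 4.12 (cv2) and the standard library are available. Lean on these libraries where they do the work, as an engineer would, in place of code of your own. Each camera call takes 0.05 s, during which the arm holds its last target. There are 200 camera calls.

## Task

Change the length fence over to its long setting, only by pushing with the fingertips: push the red stop up and over so that it stands back behind the fence, and flip the yellow stop forward so that it hangs down in front of the fence. Then push the square tube along past the red stop until its end is fully home against the yellow stop's screw, with its side flat against the fence. Push the tube along on the table, never lift or tip it, and leave the other things lying around where they are.

Things in the scene. Friction and masses are not known exactly. Their poses are not given: they have to be found in the camera images.
- fence: slotted aluminium fence bolted to the table, 30 mm deep (x), 30 high, 420 long (y), turned by -0.33 to 0.08 rad. Origin: centre of its underside. x axis level to the rear, away from the robot; y along it to the left; z up. The flat front face, where the tube belongs, is at fence x = -15 mm. Low feet behind its ends.
- tube: loose bright square steel tube, 30 x 30 x 160 mm, about 0.35 kg, flat black end plugs, lying on the table in front of the fence (robot's side), left of the red stop, a little off the fence and askew. Origin: centre of its underside; y axis along it to the tail (left) end; z up.
- tube_lead (a point): centre of the tube's leading (right) end face, 15 mm above its underside
- tube_tail (a point): centre of the tube's tail (left) end face, the one to push on, 15 mm above its underside
- red_stop (a joint): Red gooseneck arm, 12 mm wide, hinged on a pin along the fence. Rad: 0 = working, reaching over the fence (beam top z 51 mm), leg hanging in front, across the tube's way; grows as it swings up and back; 1.65 = stood back behind the fence. Gravity and a damped pivot: balances near 0.8, falls slowly to the side it is left on; a few N move it. Starts at 0, near mid fence, just right of the tube.
- yellow_stop (a joint): Yellow gooseneck arm, 12 mm wide, hinged on a pin along the fence. Rad: 0 = working, reaching over the fence (beam top z 51 mm), leg hanging in front, across the tube's way; grows as it swings up and back; 1.65 = stood back behind the fence. Gravity and a damped pivot: balances near 0.8, falls slowly to the side it is left on; a few N move it. Starts stood back, further right.
- red_stop_carrier: steel bracket fixed behind the fence that carries the red arm. Origin: on the table, on the fence's centre line, at the arm's mid-plane; axes as the fence's. Pivot pin at fence x = +30 mm, z = 12 mm. Its rubber-topped rest behind the fence is 18 mm high.
- yellow_stop_carrier: the same bracket of the yellow stop; origin and axes likewise. Pivot pin at fence x = +30 mm, z = 12 mm.
- red_stop_lever (a point): 5 mm under the top of the red arm's upright thumb lever (12 mm deep, 18 wide, standing on the beam). Working: fence x = +12 mm, z = 95 mm (top 100). Stood back the lever lies level behind the fence, tip at fence x = +118 mm, z about 20 mm, and the beam stands up, its rear side at fence x = 70 to 75 mm from z = 30 to 85 mm. Swinging, nothing passes z = 104 mm.
- yellow_stop_lever (a point): the same point on the yellow arm
- yellow_stop_face (a point): centre of the round head (15 mm across) of the gauge screw on the yellow arm that the tube must meet; it faces left along the fence, 14 mm left of the arm's mid-plane; in the working position at fence x = -31 mm, z = 17 mm. Its frame turns with the arm; its y axis is the fence's y.
- hammer: bystander: ball hammer with ash handle, lying, 294 mm long, origin at the centre underneath
- tape_measure: bystander: yellow tape measure, 35 x 72 mm, 62 mm high
- gas_cup_a: bystander: pink ceramic gas cup, standing, 21 mm across, 42 mm high
- gas_cup_b: bystander: pale ceramic gas cup, standing, 21 mm across, 42 mm high

How it is judged:
By the outcome, as a careful person would: the job done as asked, in the order asked, and still so for the second after the job is handed in, with the robot touching nothing.
It also fails if it takes over 67 s, if anything falls off the work surface, if the arm or the gripper's body presses on something with over 40 N, if the wrist force passes 120 N, or if a joint passes its speed limit or range.

## Working session

There is one attempt and no reset: what is moved stays moved. The work goes in short steps, Python scripts to look and compute and a tool call to move; the robot and the scene stay as the last step left them, time stands still between calls to the robot, and variables do not carry over. Pictures are saved under pics/ and viewed, at most 10 in all, crops included, and the job is handed in when it is done.

```bash
ls; mkdir -p pics
```

Run:
```python
from bench import r, optics
import cv2,numpy as np
s=r.read_state();print(s['time'],s['ee_pos'],s['eef_rot'],s['width'])
ims=[]
for n in ["scene","side","wrist"]:
    c=optics.camera(n);cv2.imwrite(f"pics/{n}0.png",c["img"][:,:,::-1]);print(n,c['fx'],c['cx'],c['cy'],np.round(c['pose'],3).tolist())
```

```text
bench.py
pics
0.0 [6.24632778e-01 4.69649333e-07 2.43759171e-01] [ 7.07106654e-01  7.07106564e-01 -5.12138758e-04 -4.74602848e-04] 0.08720555371534772
scene 492.50828708279215 326.4365396037969 198.8826640785802 [[-0.615, -0.604, 0.507, -0.213], [-0.789, 0.479, -0.386, 0.538], [-0.01, -0.637, -0.771, 1.151], [0.0, 0.0, 0.0, 1.0]]
side 374.1691110842898 316.5986739981482 196.60309844276455 [[-0.938, -0.141, 0.317, 0.165], [-0.347, 0.334, -0.877, 0.889], [0.017, -0.932, -0.362, 0.453], [0.0, 0.0, 0.0, 1.0]]
wrist 284.7610333971774 317.6138416875592 194.02193892232674 [[1.0, 0.001, 0.001, 0.624], [0.001, -0.961, -0.277, 0.076], [0.0, 0.277, -0.961, 0.382], [0.0, 0.0, 0.0, 1.0]]
```

View pics/scene0.png

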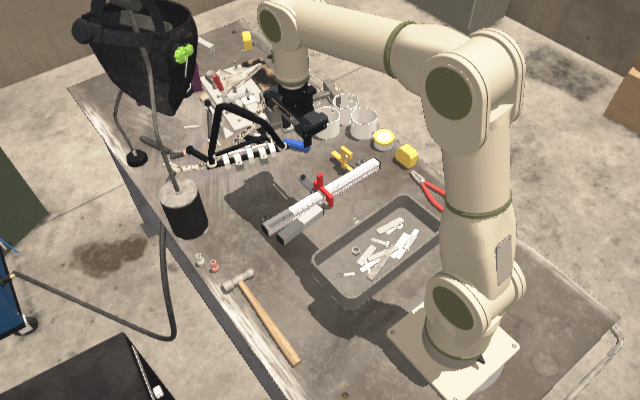

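View pics/side0.png

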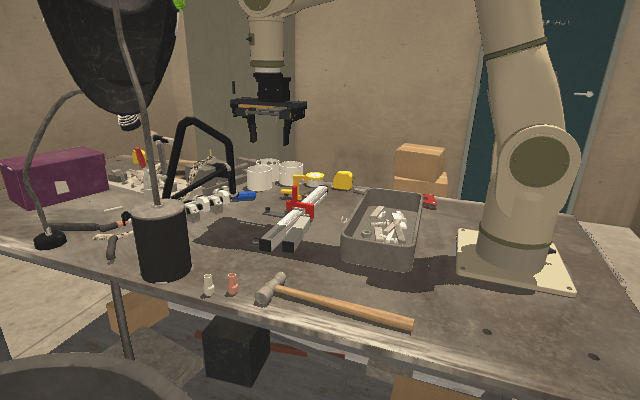

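View pics/wrist0.png

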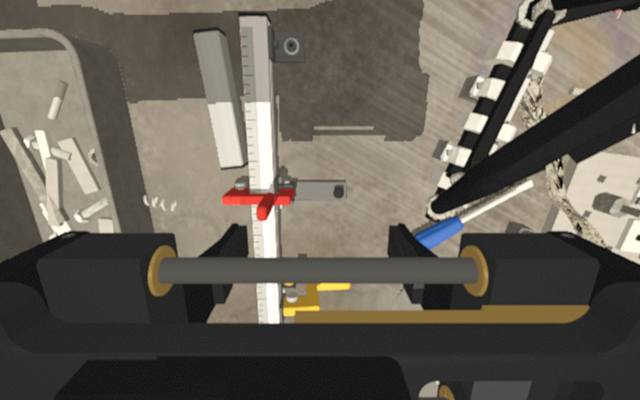

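The scene view shows the fence from (265,230) to (380,165), with the red stop at (322,190) and the yellow one near (345,157). In the wrist view the tube runs from (208,32) to (232,167), red is at (260,200), and yellow is half hidden at (305,295). I'll shift right and close the fingers for a second wrist view.

The rows are not in the units I measure in: shifts go in shares of 50 cm and turns go in shares of 2 pi rad. I convert before sending: -0.12 m is -0.24, -0.1 m is -0.2.

run_rows([
  [-0.1, 0, 0, 0, 0],
  [-0.2, 0, 0, 0, 0],
  [-0.24, 0, 0, 0, 0],
  [-0.24, 0, 0, 0, 0],
  [-0.24, 0, 0, 0, 0],
], force=20)

```text
time: 0.65
ee_pos: [0.6249, -0.1197, 0.2442]
eef_rot: [0.707, 0.707, 0.0, -0.0]
ft_force: [-0.0, 0.4, -0.8]
width: 0.0549
grip_force: 0.0
```

Run:
```python
from bench import r, optics
import cv2,numpy as np,pickle
c=optics.camera("wrist");pickle.dump(c,open("w1.pkl","wb"));print(np.round(c['pose'],3).tolist())
a=cv2.imread("pics/wrist0.png")[0:330,180:380];b=c["img"][:,:,::-1][0:330,180:380]
cv2.imwrite("pics/cmp.png",cv2.resize(np.hstack([a,b]),None,fx=1.8,fy=1.8,interpolation=cv2.INTER_CUBIC))
```

```text
[[1.0, 0.0, 0.001, 0.624], [0.0, -0.961, -0.276, -0.044], [0.001, 0.276, -0.961, 0.383], [0.0, 0.0, 0.0, 1.0]]
```

View pics/cmp.png

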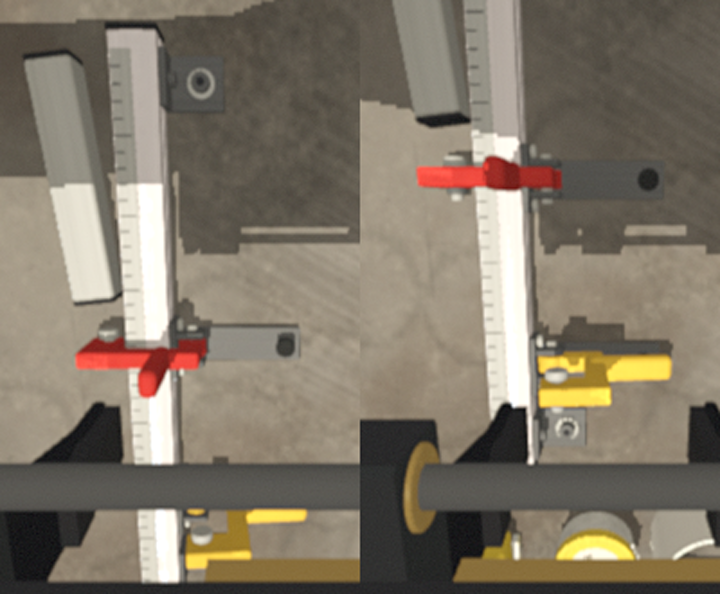

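Fence front top edge: left view (107,38) to (145,580), right view (466,0) to (492,410). The red beam centre row is at 354 left and 177 right. The yellow beam slab is at right (575,397), its lever tip at (670,367). Tube corners are at left (25,57), (73,52), (76,303), (112,300). Casting rays.

Create h.py:
```python
import numpy as np,cv2,pickle
f=284.761;cx,cy=317.61,194.02
R=np.array([[1,0,.001],[0,-.961,-.2765],[0,.2765,-.961]])
C=[np.array([.624,.076,.3825]),np.array([.624,-.044,.383])]
def ray(v,X,Y):
    if v==1: X-=360
    u=180+X/1.8;w=Y/1.8
    return R@np.array([(u-cx)/f,(w-cy)/f,1])
def pl(v,X,Y,z):
    d=ray(v,X,Y);return C[v]+d*(z-C[v][2])/d[2]
def tri(a,b):
    d0,d1=ray(0,*a),ray(1,*b);A=np.stack([d0,-d1],1);s=np.linalg.lstsq(A,C[1]-C[0],rcond=None)[0]
    p,q=C[0]+s[0]*d0,C[1]+s[1]*d1;return (p+q)/2,np.linalg.norm(p-q)
```

Run:
```python
from h import *
np.set_printoptions(precision=4,suppress=True)
for v,X,Y in [(0,107,38),(0,126,250),(0,138,450),(0,145,578),(1,466,0),(1,480,230),(1,492,410)]: print('front',pl(v,X,Y,.03))
for n,v,X,Y,z in [('tubeTL',0,25,57,.03),('tubeTR',0,73,52,.03),('leadL',0,76,303,.03),('leadR',0,112,299,.03),('leadL1',1,418,124,.03),('leadR1',1,463,116,.03),
 ('red front0',0,78,355,.051),('redfront1',1,417,177,.051),('redrear0',0,207,354,.045),('redrear1',1,562,180,.045),('redlever0',0,149,388,.1),
 ('Ylever tip',1,671,367,.02),('Ybeam',1,575,397,.085),('Ybeam rear',1,610,397,.083),('Yscrew',1,556,376,.08)]: print(n,pl(v,X,Y,z))
print(tri((78,355),(417,177)),tri((207,354),(562,180)),tri((76,303),(418,124)),tri((112,299),(463,116)))
```

```text
front [0.5386 0.1719 0.03  ]
front [0.5419 0.0446 0.03  ]
front [ 0.5412 -0.105   0.03  ]
front [ 0.5401 -0.2209  0.03  ]
front [0.5394 0.0722 0.03  ]
front [ 0.5386 -0.0622  0.03  ]
front [ 0.5385 -0.1925  0.03  ]
tubeTL [0.4874 0.1615 0.03  ]
tubeTR [0.5172 0.1643 0.03  ]
leadL [0.5046 0.0081 0.03  ]
leadR [0.5299 0.011  0.03  ]
leadL1 [0.5036 0.0035 0.03  ]
leadR1 [0.5326 0.0082 0.03  ]
red front0 [ 0.5098 -0.0234  0.051 ]
redfront1 [ 0.5071 -0.0294  0.051 ]
redrear0 [ 0.5964 -0.0245  0.045 ]
redrear1 [ 0.5957 -0.0309  0.045 ]
redlever0 [ 0.5664 -0.0289  0.1   ]
Ylever tip [ 0.6715 -0.1622  0.02  ]
Ybeam [ 0.604  -0.1606  0.085 ]
Ybeam rear [ 0.6258 -0.1614  0.083 ]
Yscrew [ 0.592  -0.1486  0.08  ]
(array([ 0.5026, -0.0286,  0.0342]), np.float64(0.0026271391336919847)) (array([ 0.5945, -0.0302,  0.0261]), np.float64(0.0007428136356201)) (array([0.4994, 0.0054, 0.016 ]), np.float64(0.0009336306749712037)) (array([0.5292, 0.0095, 0.0219]), np.float64(0.002696298546349254))
```

The front face lies at x≈0.540 and the fence is aligned with world y, so its centre is x≈0.555. Red sits at y≈-0.027 and yellow at y≈-0.161. The yellow lever tip at 0.672 and its rear side at 0.626 agree with the text. Next I'll turn the tool a quarter turn over red, close the fingers and measure again.

To row units: -0.1 m is -0.2, 0.093 m is 0.186, -0.15 rad is -0.0239.

run_rows([
  [0.06, -0.06, 0, -0.0239, 0],
  [0.12, -0.12, 0, -0.0477, 0],
  [0.186, -0.2, 0, -0.0716, 0],
  [0.186, -0.2, 0, -0.0955, 0],
  [0.186, -0.2, 0, -0.1194, 0],
  [0.186, -0.2, 0, -0.1432, 0],
  [0.186, -0.2, 0, -0.1671, 0],
  [0.186, -0.2, 0, -0.191, 0],
  [0.186, -0.2, 0, -0.2149, 0],
  [0.186, -0.2, 0, -0.2387, 0],
  [0.186, -0.2, 0, -0.25, 0],
  [0.186, -0.2, 0, -0.25, 0],
])

```text
time: 1.9
ee_pos: [0.5249, -0.0253, 0.2446]
eef_rot: [-0.002, 1.0, 0.0, 0.0]
ft_force: [0.5, -0.3, 0.6]
width: 0.0005
grip_force: 0.0
```

Run:
```python
from bench import r, optics
import cv2,numpy as np,pickle
c=optics.camera("wrist");pickle.dump(c,open("w2.pkl","wb"));print(np.round(c['pose'],4).tolist())
cv2.imwrite("pics/w2.png",c["img"][:,:,::-1])
```

```text
[[-0.0047, 0.9601, 0.2797, 0.4477], [1.0, 0.0042, 0.0026, -0.0262], [0.0014, 0.2798, -0.9601, 0.3831], [0.0, 0.0, 0.0, 1.0]]
```

View pics/w2.png

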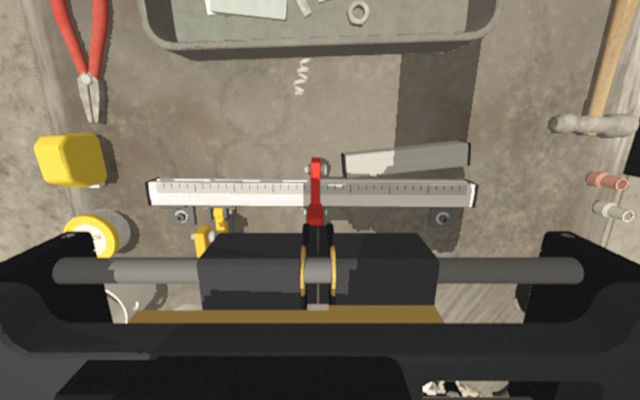

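Looking from the robot's side, the fence top runs (148,180) to (477,182). The red beam is at column 316, the yellow beam at (204,240), and the tube from (343,165) to (469,152). The tray's near edge is at row 45. Computing again.

Run:
```python
import pickle,numpy as np,cv2
np.set_printoptions(precision=4,suppress=True)
c=pickle.load(open("w2.pkl","rb"));P=c['pose'];f=c['fx'];img=c['img']
def pl(u,v,z):
    d=P[:3,:3]@np.array([(u-c['cx'])/f,(v-c['cy'])/c['fy'],1]);o=P[:3,3];return (o+d*(z-o[2])/d[2])
h=cv2.cvtColor(img,cv2.COLOR_RGB2HSV).astype(int)
red=((h[...,0]<6)|(h[...,0]>174))&(h[...,1]>150)&(h[...,2]>60);red[:150]=0;red[230:]=0;red[:,:280]=0;red[:,360:]=0
ys,xs=np.where(red);print('red',xs.min(),xs.max(),ys.min(),ys.max(),xs.mean())
ye=(abs(h[...,0]-25)<6)&(h[...,1]>150)&(h[...,2]>60);ye[:200]=0;ye[262:]=0;ye[:,:190]=0;ye[:,260:]=0
ys,xs=np.where(ye)
for y in range(ys.min(),ys.max()+1,4): print(y,xs[ys==y].min(),xs[ys==y].max(),end='; ')
print()
for n,u,v,z in [('fR',150,180,.03),('fL',475,182,.03),('leadF',343,153,.03),('leadB',345,178,.03),('tailF',468,142,.03),('tailB',470,163,.03),('red',316,165,.051),('red rear',316,222,.045),('ybeam',204,240,.085),('tray',320,45,.06),('trayL',490,20,.06)]: print(n,pl(u,v,z))
```

```text
red 307 322 158 225 314.95297372060855
208 215 221; 212 213 222; 216 213 223; 220 216 223; 224 216 226; 228 199 227; 232 196 227; 236 195 206; 240 195 207; 244 195 209; 248 196 206; 252 197 203; 256 197 200; 
fR [ 0.5329 -0.2385  0.03  ]
fL [0.5337 0.1757 0.03  ]
leadF [0.4975 0.006  0.03  ]
leadB [0.5292 0.0095 0.03  ]
tailF [0.4833 0.159  0.03  ]
tailB [0.5093 0.1655 0.03  ]
red [ 0.5088 -0.0273  0.051 ]
red rear [ 0.5833 -0.0271  0.045 ]
ybeam [ 0.5898 -0.155   0.085 ]
tray [ 0.3826 -0.0236  0.06  ]
trayL [0.3591 0.1469 0.06  ]
```

To row units: 0.143 m is 0.286, -0.08 m is -0.16.

run_rows([
  [0, 0, 0.1, 0, 0],
  [0, 0, 0.2, 0, 0],
  [0, 0, 0.286, 0, 0],
  [0, 0, 0.286, 0, 0],
  [-0.03, 0, 0.286, 0, 0],
  [-0.06, 0, 0.286, 0, 0],
  [-0.08, 0, 0.286, 0, 0],
  [-0.1, 0, 0.286, 0, 0],
  [-0.12, 0, 0.286, 0, 0],
  [-0.14, 0, 0.286, 0, 0],
  [-0.16, 0, 0.286, 0, 0],
  [-0.18, 0, 0.286, 0, 0],
])

```text
time: 3.15
ee_pos: [0.6158, -0.027, 0.1015]
eef_rot: [-0.0, 1.0, -0.0, 0.0]
ft_force: [-0.7, 0.0, 0.1]
width: 0.0004
grip_force: 0.1
```

run_rows([
  [-0.02, 0, 0, 0, 0],
  [-0.04, 0, 0, 0, 0],
  [-0.06, 0, 0, 0, 0],
  [-0.07, 0, 0.01, 0, 0],
  [-0.08, 0, 0.02, 0, 0],
  [-0.08, 0, 0.02, 0, 0],
  [-0.08, 0, 0.02, 0, 0],
])

```text
time: 3.85
ee_pos: [0.6547, -0.027, 0.0912]
eef_rot: [-0.0, 1.0, 0.0, -0.0]
ft_force: [-0.5, -0.2, -0.5]
width: 0.0009
grip_force: 0.0
```

To row units: -0.14 m is -0.28, -0.133 m is -0.266.

run_rows([
  [0, 0, -0.1, 0, 0],
  [0, 0, -0.2, 0, 0],
  [0, 0, -0.28, 0, 0],
  [0, -0.1, -0.28, 0, 0],
  [0, -0.2, -0.28, 0, 0],
  [-0.01, -0.266, -0.28, 0, 0],
  [-0.01, -0.266, -0.28, 0, 0],
])

```text
time: 4.55
ee_pos: [0.6589, -0.1673, 0.2316]
eef_rot: [0.004, 1.0, -0.002, -0.0]
ft_force: [-0.5, 0.5, 1.0]
width: 0.0005
grip_force: 0.0
```

Run:
```python
from bench import r, optics
import cv2,numpy as np,pickle
c=optics.camera("wrist");pickle.dump(c,open("w3.pkl","wb"));a=c['img'][100:300,250:570]
d=optics.camera("side")['img'][150:270,220:412];e=optics.camera("scene")['img'][140:260,240:432]
b=np.hstack([cv2.resize(x,(400,250)) for x in (d,e)])
cv2.imwrite("pics/w3.png",np.vstack([cv2.resize(c['img'][90:310,240:590],(800,350)),b])[:,:,::-1][:600])
```

```text
(no output)
```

View pics/w3.png

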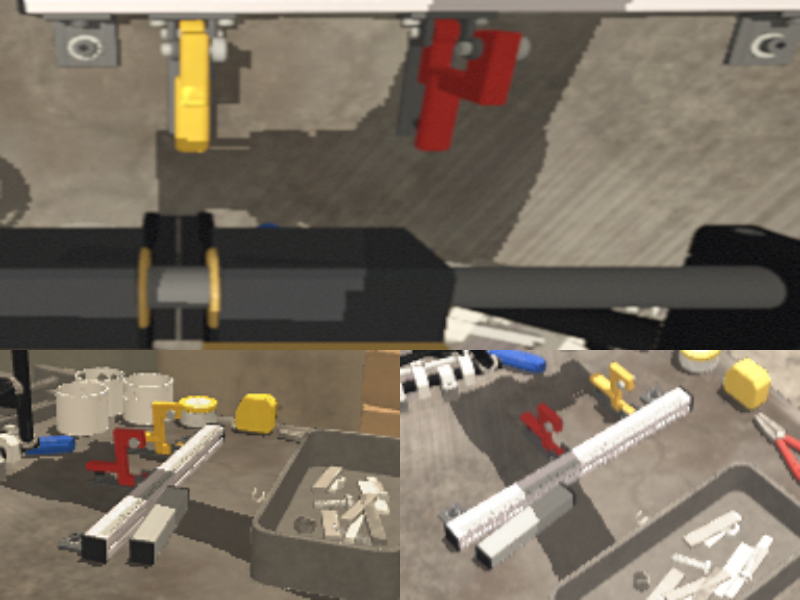

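Red now stands back with its lever flat behind the fence. The fingertips (column 181) are roughly in line with yellow's lever (192). Flipping yellow forward.

To row units: 0.15 m is 0.3, 0.08 m is 0.16.

run_rows([
  [0, 0, 0.1, 0, 0],
  [0, 0, 0.2, 0, 0],
  [0, 0, 0.3, 0, 0],
  [0, 0, 0.3, 0, 0],
  [0.02, 0, 0.3, 0, 0],
  [0.04, 0, 0.294, 0, 0],
  [0.06, 0, 0.288, 0, 0],
  [0.08, 0, 0.28, 0, 0],
  [0.1, 0, 0.274, 0, 0],
  [0.12, 0, 0.268, 0, 0],
  [0.14, 0, 0.26, 0, 0],
  [0.16, 0, 0.26, 0, 0],
])

```text
time: 5.9
ee_pos: [0.5789, -0.1602, 0.102]
eef_rot: [0.0, 1.0, -0.0, -0.0]
ft_force: [0.3, -0.4, 0.1]
width: 0.0005
grip_force: 0.3
```

run_rows([
  [0.02, 0, 0, 0, 0],
  [0.04, 0, 0, 0, 0],
  [0.06, 0, -0.004, 0, 0],
  [0.07, 0, -0.004, 0, 0],
  [0.08, 0, -0.004, 0, 0],
  [0.08, 0, -0.004, 0, 0],
  [0.08, 0, -0.1, 0, 0],
  [0.08, 0, -0.2, 0, 0],
  [0.08, 0, -0.26, 0, 0],
  [0.08, 0, -0.26, 0, 0],
])

```text
time: 6.9
ee_pos: [0.5425, -0.1604, 0.2367]
eef_rot: [-0.0, 1.0, -0.001, 0.004]
ft_force: [-0.4, -0.9, -0.1]
width: 0.0003
grip_force: 0.0
```

To row units: 0.27 m is 0.54, 0.16 m is 0.32.

run_rows([
  [0.06, 0.08, 0, 0, 0],
  [0.12, 0.16, 0, 0, 0],
  [0.168, 0.24, 0, 0, 0],
  [0.168, 0.32, 0, 0, 0],
  [0.168, 0.4, 0, 0, 0],
  [0.168, 0.48, 0, 0, 0],
  [0.168, 0.54, 0, 0, 0],
  [0.168, 0.54, 0, 0, 0],
  [0.168, 0.54, 0, 0, 0],
])

```text
time: 7.8
ee_pos: [0.4558, 0.1102, 0.2309]
eef_rot: [-0.001, 1.0, -0.0, -0.0]
ft_force: [-0.5, -0.5, -0.6]
width: 0.0005
grip_force: 0.0
```

Run:
```python
from bench import r, optics
import cv2,numpy as np,pickle
c=optics.camera("wrist");pickle.dump(c,open("w4.pkl","wb"));print(np.round(c['pose'][:3,3],4))
d=optics.camera("side")['img'][150:270,220:412];e=optics.camera("scene")['img'][140:260,240:432]
b=np.hstack([cv2.resize(x,(400,250)) for x in (d,e)])
cv2.imwrite("pics/w4.png",np.vstack([cv2.resize(c['img'][90:240,40:440],(800,300)),b])[:,:,::-1])
```

```text
[0.3787 0.1096 0.3694]
```

View pics/w4.png

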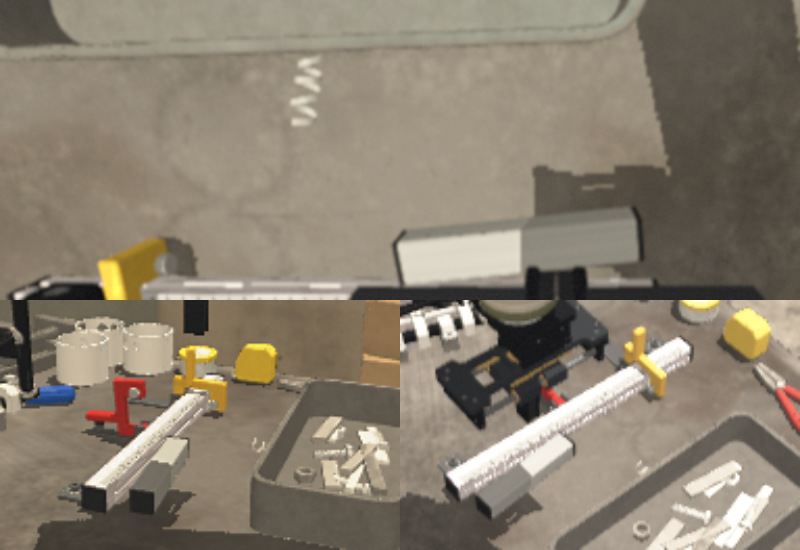

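Yellow now hangs in front of the fence and red stays back. I'll come down in front of the tube and push it sideways towards the fence.

run_rows([
  [0, 0, 0.1, 0, 0],
  [0, 0, 0.2, 0, 0],
  [0, 0, 0.3, 0, 0],
  [0, 0, 0.38, 0, 0],
  [0, 0, 0.386, 0, 0],
  [-0.02, 0, 0.386, 0, 0],
  [-0.03, 0, 0.386, 0, 0],
  [-0.04, 0, 0.386, 0, 0],
  [-0.05, 0, 0.386, 0, 0],
  [-0.06, 0, 0.386, 0, 0],
  [-0.068, 0, 0.386, 0, 0],
  [-0.076, 0, 0.386, 0, 0],
])

```text
time: 9.15
ee_pos: [0.4941, 0.1101, 0.0387]
eef_rot: [-0.0, 1.0, 0.0, -0.0]
ft_force: [-4.4, 0.7, 3.0]
width: 0.0002
grip_force: 2.5
```

run_rows([
  [-0.006, 0, 0, 0, 0],
  [-0.012, 0, 0, 0, 0],
  [-0.012, 0, 0, 0, 0],
])

```text
time: 9.45
ee_pos: [0.4969, 0.1099, 0.0379]
eef_rot: [-0.0, 1.0, -0.001, -0.004]
ft_force: [-18.5, -1.0, 14.8]
width: 0.0002
grip_force: 9.3
```

To row units: -0.075 m is -0.15, 0.015 m is 0.03.

run_rows([
  [0.03, 0, 0, 0, 0],
  [0.04, -0.08, 0, 0, 0],
  [0.04, -0.15, 0, 0, 0],
  [0.04, -0.15, 0, 0, 0],
  [0.024, -0.15, 0, 0, 0],
  [0.016, -0.15, 0, 0, 0],
  [0.01, -0.15, 0, 0, 0],
  [0.006, -0.15, 0, 0, 0],
  [0.006, -0.15, 0, 0, 0],
])

```text
time: 10.35
ee_pos: [0.4964, 0.036, 0.0382]
eef_rot: [-0.001, 1.0, 0.0, -0.001]
ft_force: [-4.4, 1.4, 1.2]
width: 0.0003
grip_force: 1.8
```

Run:
```python
from bench import r, optics
import cv2,numpy as np,pickle
d=optics.camera("side")['img'][180:260,240:368];e=optics.camera("scene")['img'][150:250,250:410]
b=np.hstack([cv2.resize(x,(400,250),interpolation=2) for x in (d,e)])
cv2.imwrite("pics/w5.png",b[:,:,::-1])
```

```text
(no output)
```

View pics/w5.png

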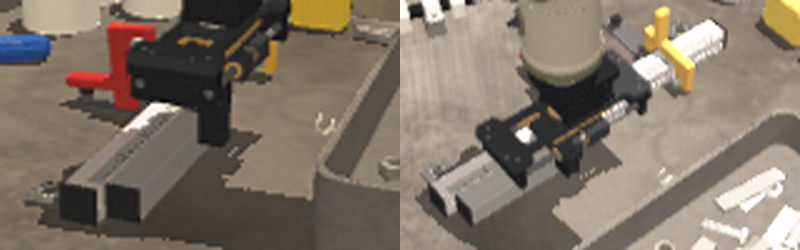

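To row units: -0.006 m is -0.012, -0.004 m is -0.008.

run_rows([
  [-0.004, 0, 0, 0, 0],
  [-0.008, 0, 0, 0, 0],
  [-0.012, 0, 0, 0, 0],
  [-0.012, 0, 0, 0, 0],
])

```text
time: 10.85
ee_pos: [0.4969, 0.0358, 0.0374]
eef_rot: [-0.001, 1.0, -0.001, -0.007]
ft_force: [-29.9, 2.7, 23.8]
width: 0.0003
grip_force: 15.5
```

run_rows([
  [0.03, 0, 0, 0, 0],
  [0.03, 0.08, 0, 0, 0],
  [0.03, 0.16, 0, 0, 0],
  [0.03, 0.16, 0, 0, 0],
  [0.012, 0.16, 0, 0, 0],
  [0.006, 0.16, 0, 0, 0],
  [0, 0.16, 0, 0, 0],
  [0, 0.16, 0, 0, 0],
])

```text
time: 11.65
ee_pos: [0.4972, 0.1153, 0.0374]
eef_rot: [-0.001, 1.0, -0.001, -0.007]
ft_force: [-32.7, 4.2, 25.7]
width: 0.0008
grip_force: 16.3
```

Both pushes stop at x=0.497, so the tube is flush and the fence face is at 0.5365. Next I'll go round to the tail.

To row units: 0.1 m is 0.2, 0.02 m is 0.04.

run_rows([
  [0.04, 0, 0, 0, 0],
  [0.05, 0.08, 0, 0, 0],
  [0.05, 0.16, 0, 0, 0],
  [0.05, 0.2, 0, 0, 0],
  [0.02, 0.2, 0, 0, 0],
  [-0.02, 0.2, 0, 0, 0],
  [-0.042, 0.2, 0, 0, 0],
  [-0.042, 0.2, 0, 0, 0],
  [-0.042, 0.17, 0, 0, 0],
  [-0.042, 0.15, 0, 0, 0],
  [-0.042, 0.134, 0, 0, 0],
  [-0.042, 0.12, 0, 0, 0],
])

```text
time: 12.85
ee_pos: [0.5238, 0.1737, 0.0387]
eef_rot: [0.0, 1.0, -0.0, 0.0]
ft_force: [-0.1, 8.1, -1.6]
width: 0.0004
grip_force: 3.9
```

run_rows([
  [0, -0.016, 0, 0, 0],
  [0, -0.032, 0, 0, 0],
  [0, -0.048, 0, 0, 0],
  [0, -0.064, 0, 0, 0],
  [0, -0.08, 0, 0, 0],
  [0, -0.096, 0, 0, 0],
  [0, -0.112, 0, 0, 0],
  [0, -0.128, 0, 0, 0],
  [0, -0.144, 0, 0, 0],
  [0, -0.16, 0, 0, 0],
  [0, -0.176, 0, 0, 0],
  [0, -0.192, 0, 0, 0],
])

```text
time: 14.05
ee_pos: [0.5236, 0.0797, 0.0387]
eef_rot: [-0.001, 1.0, 0.001, -0.0]
ft_force: [-2.7, 6.2, 2.3]
width: 0.0006
grip_force: 3.1
```

To row units: -0.041 m is -0.082, -0.038 m is -0.076.

run_rows([
  [0, -0.016, 0, 0, 0],
  [0, -0.032, 0, 0, 0],
  [0, -0.048, 0, 0, 0],
  [0, -0.064, 0, 0, 0],
  [0, -0.076, 0, 0, 0],
  [0, -0.082, 0, 0, 0],
])

```text
time: 14.65
ee_pos: [0.5234, 0.0385, 0.0386]
eef_rot: [-0.0, 1.0, 0.001, -0.0]
ft_force: [-3.2, 7.7, 3.9]
width: 0.0003
grip_force: 3.5
```

run_rows([
  [0, -0.004, 0, 0, 0],
  [0, -0.008, 0, 0, 0],
  [0, -0.012, 0, 0, 0],
  [0, -0.016, 0, 0, 0],
])

```text
time: 15.05
ee_pos: [0.5234, 0.0311, 0.0387]
eef_rot: [-0.001, 1.0, 0.001, -0.0]
ft_force: [-2.8, 7.5, 4.0]
width: 0.0005
grip_force: 3.6
```

To row units: -0.003 m is -0.006, -0.0015 m is -0.003.

run_rows([
  [0, -0.003, 0, 0, 0],
  [0, -0.006, 0, 0, 0],
  [0, -0.006, 0, 0, 0],
])

```text
time: 15.35
ee_pos: [0.5234, 0.0279, 0.0386]
eef_rot: [-0.001, 1.0, 0.001, -0.0]
ft_force: [-4.2, 6.4, 3.2]
width: 0.0004
grip_force: 3.2
```

run_rows([
  [0, -0.003, 0, 0, 0],
  [0, -0.006, 0, 0, 0],
  [0, -0.006, 0, 0, 0],
])

```text
time: 15.65
ee_pos: [0.5234, 0.0249, 0.0387]
eef_rot: [-0.001, 1.0, 0.001, -0.0]
ft_force: [-3.9, 5.7, 4.4]
width: 0.0005
grip_force: 3.2
```

run_rows([
  [0, -0.003, 0, 0, 0],
  [0, -0.006, 0, 0, 0],
  [0, -0.006, 0, 0, 0],
])

```text
time: 15.95
ee_pos: [0.5234, 0.0227, 0.0386]
eef_rot: [-0.001, 1.0, 0.001, -0.0]
ft_force: [-4.3, 9.3, 3.5]
width: 0.0005
grip_force: 4.4
```

To row units: -0.002 m is -0.004, -0.0015 m is -0.003.

run_rows([
  [0, -0.003, 0, 0, 0],
  [0, -0.004, 0, 0, 0],
  [0, -0.004, 0, 0, 0],
])

```text
time: 16.25
ee_pos: [0.5234, 0.0226, 0.0387]
eef_rot: [-0.002, 1.0, 0.002, -0.0]
ft_force: [-3.7, 15.4, 3.1]
width: 0.0006
grip_force: 7.4
```

Run:
```python
from bench import r, optics
import cv2,numpy as np
c=optics.camera("wrist")['img'];e=optics.camera("scene")['img'][140:250,250:410]
cv2.imwrite("pics/w6.png",np.vstack([cv2.resize(c[130:260,120:440],(800,325),interpolation=2),cv2.resize(e,(400,275),interpolation=2).repeat(1,0)[:, :].copy() if 0 else np.hstack([cv2.resize(e,(400,275),interpolation=2),cv2.resize(optics.camera("side")['img'][170:270,240:385],(400,275),interpolation=2)])])[:,:,::-1])
```

```text
(no output)
```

View pics/w6.png

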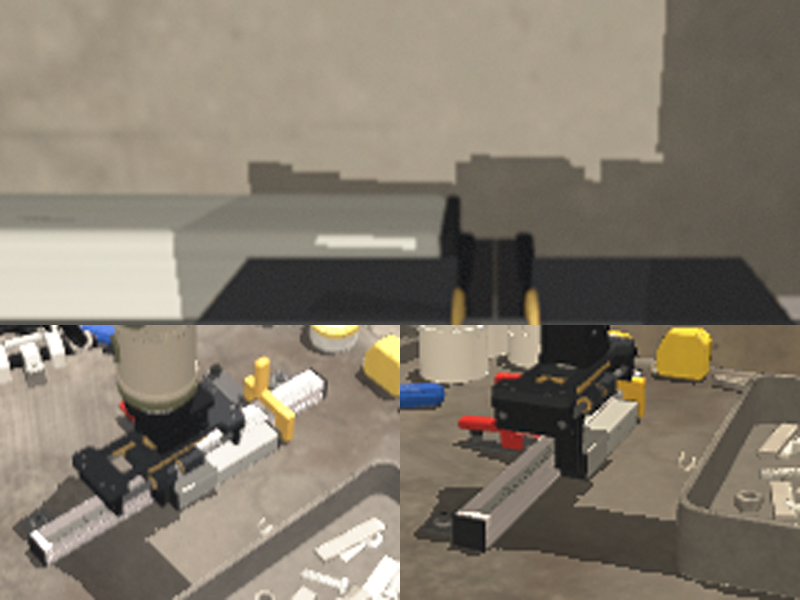

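The tube has stopped: 15 N with no further movement, and its lead is at y≈-0.152 against the yellow screw. I'll press the side lightly at both ends to make sure it is flat.

To row units: 0.048 m is 0.096, -0.04 m is -0.08.

run_rows([
  [0, 0.04, 0, 0, 0],
  [0.06, 0.04, 0, 0, 0],
  [0.096, 0.04, 0, 0, 0],
  [0.096, 0, 0, 0, 0],
  [0.096, -0.06, 0, 0, 0],
  [0.096, -0.08, 0, 0, 0],
  [0.096, -0.08, 0, 0, 0],
  [0.07, -0.08, 0, 0, 0],
  [0.056, -0.08, 0, 0, 0],
  [0.05, -0.08, 0, 0, 0],
  [0.047, -0.08, 0, 0, 0],
  [0.047, -0.08, 0, 0, 0],
])

```text
time: 17.6
ee_pos: [0.4965, -0.0201, 0.0375]
eef_rot: [-0.001, 1.0, -0.0, -0.005]
ft_force: [-17.6, -0.1, 12.8]
width: 0.0002
grip_force: 8.9
```

run_rows([
  [0.04, 0, 0, 0, 0],
  [0.04, -0.08, 0, 0, 0],
  [0.04, -0.16, 0, 0, 0],
  [0.04, -0.16, 0, 0, 0],
  [0.02, -0.16, 0, 0, 0],
  [0.008, -0.16, 0, 0, 0],
  [0.002, -0.16, 0, 0, 0],
  [0, -0.16, 0, 0, 0],
  [0, -0.16, 0, 0, 0],
])

```text
time: 18.5
ee_pos: [0.4964, -0.0997, 0.0375]
eef_rot: [-0.001, 1.0, 0.0, -0.005]
ft_force: [-22.7, 0.1, 18.1]
width: 0.0004
grip_force: 11.4
```

Both points stop at x=0.4965, so the side is flat. One more firm press on the tail, then I'll retreat.

To row units: 0.145 m is 0.29, 0.14 m is 0.28.

run_rows([
  [0.05, 0, 0, 0, 0],
  [0.05, 0.08, 0, 0, 0],
  [0.05, 0.18, 0, 0, 0],
  [0.05, 0.28, 0, 0, 0],
  [0.05, 0.29, 0, 0, 0],
  [0, 0.29, 0, 0, 0],
  [-0.048, 0.29, 0, 0, 0],
  [-0.048, 0.29, 0, 0, 0],
  [-0.048, 0.26, 0, 0, 0],
  [-0.048, 0.248, 0, 0, 0],
  [-0.048, 0.242, 0, 0, 0],
  [-0.048, 0.238, 0, 0, 0],
])

```text
time: 19.7
ee_pos: [0.5246, 0.0225, 0.0387]
eef_rot: [-0.002, 1.0, 0.002, 0.001]
ft_force: [-0.4, 17.2, -1.4]
width: 0.0006
grip_force: 8.6
```

run_rows([
  [0, -0.002, 0, 0, 0],
  [0, -0.002, 0, 0, 0],
])

```text
time: 19.9
ee_pos: [0.5246, 0.0225, 0.0388]
eef_rot: [-0.002, 1.0, 0.003, 0.001]
ft_force: [-0.5, 15.4, -2.1]
width: 0.0003
grip_force: 7.7
```

run_rows([
  [0, 0.02, 0, 0, 0],
  [0, 0.06, 0, 0, 0],
  [0, 0.06, -0.1, 0, 0],
  [0.06, 0.06, -0.2, 0, 0],
  [0.16, 0.12, -0.28, 0, 0],
  [0.2, 0.22, -0.4, 0, 0],
  [0.2, 0.32, -0.46, 0, 0],
  [0.2, 0.4, -0.46, 0, 0],
  [0.2, 0.4, -0.46, 0, 0],
])

```text
time: 20.8
ee_pos: [0.4237, 0.2193, 0.2706]
eef_rot: [-0.0, 1.0, 0.0, 0.001]
ft_force: [0.3, -0.4, 0.4]
width: 0.0008
grip_force: 0.0
```

Run:
```python
from bench import r, optics
import cv2,numpy as np
e=optics.camera("scene")['img'][130:250,250:410];d=optics.camera("side")['img'][160:270,240:387]
cv2.imwrite("pics/w7.png",np.hstack([cv2.resize(x,(400,300),interpolation=2) for x in (e,d)])[:,:,::-1])
```

```text
(no output)
```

View pics/w7.png

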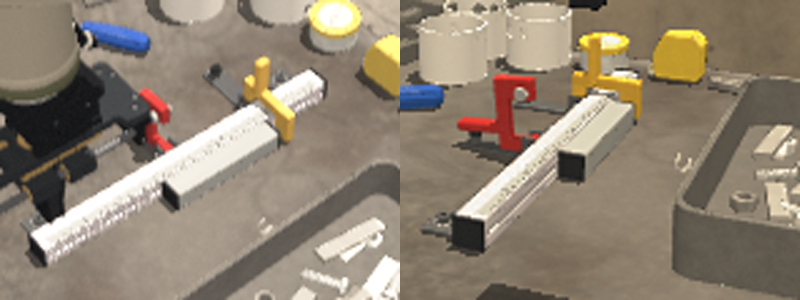

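Red stands back, yellow is down, and the tube lies flat against the fence with its end at the yellow stop. Handing in.

```bash
python3 -c "
from bench import r, optics
print(r.close_job())"
```

```text
the job is handed in; nothing more can be done
None
```

The fence is on its long setting and handed in at about 21 s: red stop stood back, yellow stop down in front, and the tube home against the yellow screw with its side flat to the fence; no verdict was printed.

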